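# Lay out the microscope samples from the instrument tin

## Task

Lift the lid off the steel tin by its knob, lay it flat on the bench, and gently set out whatever is in the tin, upright: wide round pot midway between the amber jar and the stack of dishes, and, each leaving a gap of about 3 cm, slim vial directly left of the jar, square bottle directly in front of the dishes, metal lens directly behind the joystick box (as seen from the robot; front is nearer to it). Then put the lid back properly on the empty tin. Never touch jar, dishes or joystick box with the gripper, even if one gets shifted (what belongs beside it must then follow), and leave the mouse, tape roll and cardboard box alone.

Things in the scene. Friction and masses are not known exactly. Their poses are not given: they have to be found in the camera images.
- tin: Fixed open rectangular steel tin, 210 (its x) x 140 (its y) x 62 mm high outside; walls and floor 5 mm thick. Origin: centre of its underside on the bench, z up. The things in it stand in a row along its x axis, about 48 mm apart, on its inner floor 5 mm above the origin.
- lid: Loose flat steel lid, 280 g. Origin: centre of the underside of its locating lip, z up. Lip 190 x 120 mm, 6 mm deep; above it the plate 210 (x) x 140 (y) x 4 mm (z 6 to 10 mm); on the middle a black round knob, neck 16 mm across (z 10 to 18 mm), head 26 mm across (z 18 to 42 mm). Lying on the tin its origin is 56 mm above the tin's origin, the lip inside the walls with 5 mm play each way.
- vial: Slim round clear glass vial with white cap, 24 mm across, 49 mm high. Origin: centre of its underside, z up. May be absent.
- pot: Wide low round white plastic pot, 44 mm across (42 mm below the cap, up to 28 mm), 38 mm high. Origin: centre of its underside, z up. May be absent.
- square: Square grey plastic bottle, 30 x 30 mm and 39 mm high, with a black round cap 20 mm across up to 49 mm. Origin: centre of its underside, x and y axes square to its sides, z up. May be absent.
- lens: Metal microscope lens standing on its wide end: aluminium cylinder 30 mm across and 37 mm high, dark tapered tip above up to 49 mm. Origin: centre of its underside, z up. May be absent.
- jar: Squat amber glass jar with black cap, loose, 60 mm across, 76 mm high. Origin: centre of its underside; its x axis points away from the robot, y to the left, z up.
- dishes: Stack of three round white and clear dishes (one piece), loose, 90 mm across, 48 mm high. Origin: centre of its underside; its x axis points away from the robot, y to the left, z up.
- control: Grey joystick box, loose, 70 (x) x 90 (y) x 40 mm high, a black joystick 14 mm across on top up to 62 mm and two small red buttons on the robot's side. Origin: centre of its underside; its x axis points away from the robot (turned by up to 0.15 rad or so), y to the left, z up.
- mouse: Black computer mouse, 105 x 60 x 26 mm, to be left alone. Origin: centre of its underside.
- tape: Paper tape roll, 90 mm across, 19 mm high, to be left alone. Origin: centre of its underside.
- slidebox: Small cardboard box, 45 x 90 x 32 mm, to be left alone. Origin: centre of its underside.
There are look-alikes about, which are no part of the job. What is shaped like the control but green or pink is not meant.

How it is judged:
By the outcome, as a careful person would: the job done as asked, in the order asked, and still so for the second after the job is handed in, with the robot touching nothing.
Of vial, pot, square, lens only 3 to 4 are there at a start; the rules pass over those that are not, and their reading is None.
At some moment in a run one of jar, control may be knocked a few centimetres aside while the robot is not near it.
It also fails if it takes over 210 s, if anything falls off the work surface, if the arm or the gripper's body presses on something with over 40 N, if the wrist force passes 120 N, or if a joint passes its speed limit or range.

## Robot

A 6-joint arm with a two-finger parallel gripper is mounted at the origin on the work surface. World frame = base frame: x ahead of the robot, y to its left, z up, the work surface at z = 0. Lengths are in m, angles in rad, forces in N, time in s.
With the tool pointing down it reaches from about 0.35 to 0.975 m from the base axis. Payload 4.9 kg.
Tool frame: the origin (TCP) lies at the very end of the fingers, on their centre line; the grasp point (between the pads) lies 19 mm behind it; z points along the fingers, y is the line along which they close (so a half turn about z gives the same grasp; the last joint's range is limited). The gripper opens to 85 mm and grips with 20 to 120 N. Pads are 22 mm wide; open, the fingers measure 114 mm over their backs; the gripper's body (76 mm by 85 mm) begins 54 mm behind the grasp point. The pads swing forward as they close: fully open they stand 13 mm farther back than shut.
Start: joints at [1.07, 0.053, 1.613, -0, 1.476, -0.119], TCP at [0.233, 0.58, 0.231] pointing down, gripper open.
Joint ranges: [-3.01, 3.01], [-1.01, 2.22], [0.06, 2.58], [-1.02, 4.17], [0.09, 2.62], [-3.14, 3.14]. Speed limits (rad/s): [2.57, 2.57, 3.14, 3.14, 3.14, 3.14].

## Interface

Orientations are given as a unit quaternion [w, x, y, z].
In Python, from plant import manip gives the robot as it stands.
- The arm moves only by the tool send_rows, never from a script. Its argument "increments" is a list of rows, each an object of numbers: "claw": the closure, from -1 (fully open) to 1 (shut); "dx", "dy", "dz": the shift along the tool's x, y, z in units of 0.5 m (1.0 is 0.5 m); "yaw": the turn about the tool's z in units of 1.5 rad (1.0 is 1.5 rad). A call has 1 to 20 rows; each row is the pose to reach, as a shift and turn from the pose commanded when the call began, along the tool's axes at that moment; what a row does not reach only later rows make up. A row lasts 1/8 s, in which the tool goes at most 62.5 mm and 10.7 degrees, less where a joint would pass 70% of its speed; a pose out of reach is approached as far as the arm can. A call with a number of a shift or a turn outside -1 to 1 is refused whole. A call with a gripper value outside its range is refused whole. The fingers move at their own pace and stop on an object; the grip force is fixed at half the most. Time passes only in rows, so rows that repeat a pose let the fingers close. It gives the time, the measured TCP pose, the force, the opening and the grip force at its end, in the units of the state.
- manip.state(): the state, without advancing time (a new reading comes with each control period).
- manip.grab_frame(name): name is "scene" or "top" or "wrist"; returns the picture (384x512x3 uint8, red, green, blue); there is no depth.
- manip.camera_params(name): a dict with "camera_matrix" (3x3 intrinsics, pixels), "extrinsics" (4x4, takes a point from world to camera coordinates); the wrist camera has in their place "tool_from_camera" (4x4, takes a point from camera to tool coordinates, whose origin is the TCP and whose axes are the flange's). Camera axes: x right, y down, z forward; pixel columns grow to the right and rows downward; lengths in m; the calibration is good to about 2 mm. A picture is of the moment at which its call begins: read the wrist's pose just before it. camera_params takes no time and is no camera call.
- manip.job_done(): hands the job in; it is judged then, once.
The state is a dict: "time": time; "joint_pos": joint angles; "joint_vel": joint speeds; "joint_efforts": joint torques, N m; "tool_pos": TCP position; "tool_rot": TCP orientation; "contact_force": force on the tool from outside, world axes, zero at the start; "ft_torque": the same for the moment, N m; "gripper_width": opening from 0.0 (shut) to 1.0 (fully open); "grasp_force": force on a finger pad.
Only numpy, scipy, OpenCV 4.12 (cv2) and the standard library are available. Lean on these libraries where they do the work, as an engineer would, in place of code of your own. Each camera call takes 0.05 s, during which the arm holds its last target. There are 200 camera calls.

## Working session

There is one attempt and no reset: what is moved stays moved. The work goes in short steps, Python scripts to look and compute and a tool call to move; the robot and the scene stay as the last step left them, time stands still between calls to the robot, and variables do not carry over. Pictures are saved under pics/ and viewed, at most 15 in all, crops included, and the job is handed in when it is done.

Besides the shell and the picture viewer there is one more tool, called after "Request:" as name([rows], argument=value, ...), one row to a line, values as JSON. send_rows: Moves the arm, as the interface text tells. Shifts and turns lie within -1 to 1; 1 stands for 0.5 m of shift or 1.5 rad of turn. Its arguments: {"type":"object","properties":{"increments":{"type":"array","items":{"type":"object","properties":{"claw":{"type":"number"},"dx":{"type":"number"},"dy":{"type":"number"},"dz":{"type":"number"},"yaw":{"type":"number"}}}}},"required":["increments"]}

```bash
ls; mkdir -p pics; python3 - <<'E'
from plant import manip
import cv2, numpy as np
np.set_printoptions(precision=4,suppress=True)
s=manip.state(); print(s)
for n in ("scene","top","wrist"):
    im=manip.grab_frame(n); cv2.imwrite(f"pics/{n}0.png",im[:,:,::-1]); print(n,manip.camera_params(n))
a=[cv2.imread(f"pics/{n}0.png") for n in("scene","top")]
cv2.imwrite("pics/top0b.png",cv2.resize(a[1],(800,600),interpolation=cv2.INTER_CUBIC))
cv2.imwrite("pics/scene0b.png",cv2.resize(a[0],(800,600),interpolation=cv2.INTER_CUBIC))
E
```

```text
pics
{'time': 0.0, 'joint_pos': array([ 1.07  ,  0.0534,  1.6143,  0.    ,  1.476 , -0.119 ]), 'joint_vel': array([-0.0011, -0.0021,  0.0013,  0.0016,  0.0013,  0.0003]), 'joint_efforts': array([  0.0002, -39.3701, -37.017 ,  -0.0001,   0.0074,  -0.    ]), 'tool_pos': array([0.2326, 0.5794, 0.2301]), 'tool_rot': array([-0.0003,  0.1897,  0.9818, -0.001 ]), 'contact_force': array([-0.2363, -1.1017,  0.1317]), 'ft_torque': array([ 0.02  , -0.0146, -0.0483]), 'grasp_force': 0.0, 'gripper_width': 0.999980682622903}
scene {'camera_matrix': array([[356.1953,   0.    , 256.0433],
       [  0.    , 356.1953, 193.378 ],
       [  0.    ,   0.    ,   1.    ]]), 'extrinsics': array([[-0.4908,  0.8712, -0.0108,  0.3596],
       [ 0.7525,  0.4177, -0.5092, -0.3594],
       [-0.4391, -0.258 , -0.8606,  1.3082],
       [ 0.    ,  0.    ,  0.    ,  1.    ]])}
top {'camera_matrix': array([[348.1963,   0.    , 257.2866],
       [  0.    , 348.1963, 198.2787],
       [  0.    ,   0.    ,   1.    ]]), 'extrinsics': array([[-0.0285, -0.999 , -0.0331, -0.04  ],
       [-0.9977,  0.0304, -0.06  ,  0.5752],
       [ 0.061 ,  0.0313, -0.9976,  1.1135],
       [ 0.    ,  0.    ,  0.    ,  1.    ]])}
wrist {'camera_matrix': array([[275.8879,   0.    , 255.8754],
       [  0.    , 275.8879, 194.2786],
       [  0.    ,   0.    ,   1.    ]]), 'tool_from_camera': array([[ 0.0001, -0.9646, -0.2639,  0.0666],
       [ 1.    ,  0.0003, -0.0008, -0.0011],
       [ 0.0008, -0.2639,  0.9646, -0.1416],
       [ 0.    ,  0.    ,  0.    ,  1.    ]])}
```

View pics/top0b.png

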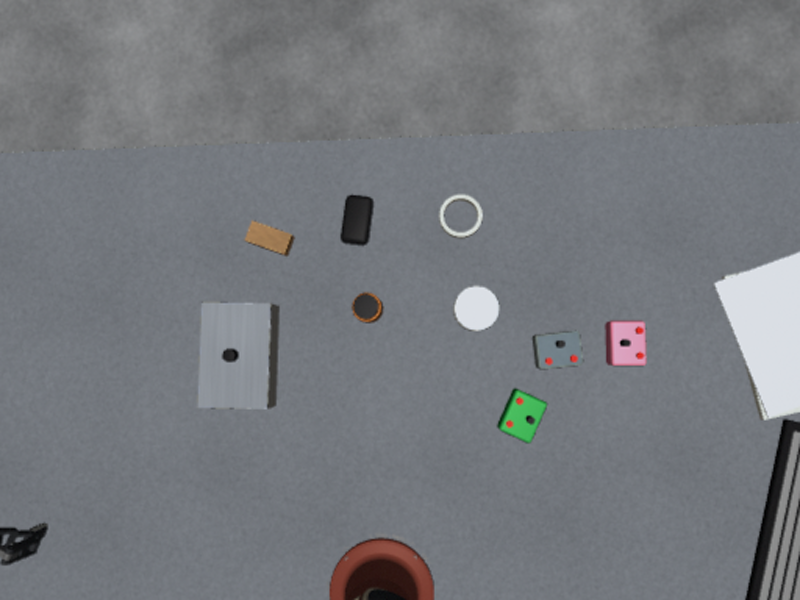

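View pics/scene0b.png

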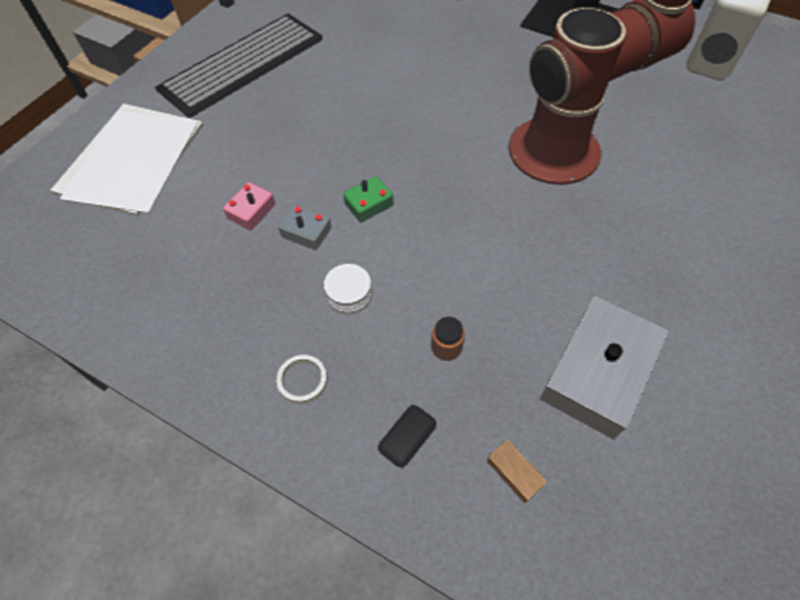

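The top view shows the tin with its lid (knob at about 230,355 in the 800 px image), jar (367,307), dishes (477,308), grey control (558,350), and the pink and green look-alikes. The scene view agrees, and the bench left of the tin is free for the lid.

```bash
cat > h.py <<'E'
from plant import manip
import cv2, numpy as np
from scipy.spatial.transform import Rotation as Ro
np.set_printoptions(precision=4,suppress=True)
def rot(q): return Ro.from_quat([q[1],q[2],q[3],q[0]]).as_matrix()
def cam(n,s=None):
    "K, world->camera"
    p=manip.camera_params(n)
    if n!="wrist": return p["camera_matrix"],np.array(p["extrinsics"])
    s=s or manip.state(); T=np.eye(4); T[:3,:3]=rot(s["tool_rot"]); T[:3,3]=s["tool_pos"]
    return p["camera_matrix"],np.linalg.inv(T@p["tool_from_camera"])
def back(C,uv,z):
    K,E=C; uv=np.atleast_2d(uv).astype(float)
    d=np.c_[uv,np.ones(len(uv))]@np.linalg.inv(K).T@E[:3,:3]; o=-E[:3,:3].T@E[:3,3]
    return (o+d*((z-o[2])/d[:,2])[:,None])[:,:2]
def proj(C,P):
    K,E=C; p=(np.atleast_2d(P)@E[:3,:3].T+E[:3,3])@K.T; return p[:,:2]/p[:,2:]
def snap(n,f,scale=1.5625):
    s=manip.state(); im=manip.grab_frame(n)[:,:,::-1].copy(); C=cam(n,s)
    cv2.imwrite(f"pics/{f}.png",im)
    cv2.imwrite(f"pics/{f}b.png",cv2.resize(im,None,fx=scale,fy=scale,interpolation=cv2.INTER_CUBIC)); return im,C
def blob(mask,seed,r=60):
    "largest component near seed"
    m=mask.astype(np.uint8); yy,xx=np.mgrid[:m.shape[0],:m.shape[1]]; m[(xx-seed[0])**2+(yy-seed[1])**2>r*r]=0
    n,l,st,c=cv2.connectedComponentsWithStats(m)
    k=1+np.argmax(st[1:,4]); return l==k,c[k],st[k]
def go(x,y,z,ya=None):
    """rows for TCP target; ya: heading (deg) of closing axis in world, mod 180"""
    s=manip.state(); R=rot(s["tool_rot"]); d=R.T@(np.array([x,y,z])-s["tool_pos"])/0.5
    h=np.degrees(np.arctan2(R[1,1],R[0,1])); t=0
    if ya is not None: t=-np.radians((ya-h+90)%180-90)/1.5
    print("t%.2f pos"%s["time"],s["tool_pos"],"head %.1f"%h,"j6 %.2f"%s["joint_pos"][5],"| d",d,"yaw %.4f"%t,"width %.3f"%s["gripper_width"])
E
python3 - <<'E'
from h import *
im=cv2.imread("pics/top0.png"); C=cam("top"); hsv=cv2.cvtColor(im,cv2.COLOR_BGR2HSV); V=hsv[:,:,2]; S=hsv[:,:,1]
f=1/1.5625
m,c,st=blob(V<50,(230*f,355*f),15); print("knob",c,st,back(C,c,.098))
m,c,st=blob(V<65,(367*f,307*f),18); print("cap",c,st,back(C,c,.076))
m,c,st=blob(V>180,(477*f,308*f),25); print("dish",c,st,back(C,c,.048))
# lid corners
g=cv2.GaussianBlur(im,(3,3),0).astype(int); 
m,c,st=blob(V>135,(235*f,355*f),55); q=cv2.minAreaRect(np.argwhere(m)[:,::-1].astype(np.float32)); print(st,cv2.boxPoints(q)); b=back(C,cv2.boxPoints(q),.066); print("lid",b,b.mean(0))
print([np.linalg.norm(b[i]-b[i-1]) for i in range(4)])
crop=im[200:250,330:425]; 
cv2.imwrite("pics/ctl.png",cv2.resize(crop,None,fx=8,fy=8,interpolation=cv2.INTER_CUBIC))
red=((hsv[:,:,0]<8)|(hsv[:,:,0]>172))&(S>150)
for p in ((548,361),(573,358)):
  m,c,st=blob(red,(p[0]*f,p[1]*f),7); print("btn",c,back(C,c,.042))
m,c,st=blob(V<45,(560*f,344*f),7); print("stick",c,back(C,c,.06))
E
```

```text
knob [146.9818 226.9091] [143 224   9   7  55] [[0.4922 0.2771]]
cap [233.5263 195.6433] [227 188  14  16 171] [[0.5805 0.0143]]
dish [304.7368 196.8154] [291 183  28  29 623] [[ 0.5719 -0.2071]]
[ 126  193   47   69 2911] [[125.5738 260.2121]
 [127.7765 191.9283]
 [172.6975 193.3773]
 [170.4948 261.6611]]
lid [[0.3904 0.3566]
 [0.6032 0.3484]
 [0.5942 0.206 ]
 [0.3825 0.2158]] [0.4926 0.2817]
[np.float64(0.14101700677287168), np.float64(0.21292987634646915), np.float64(0.14268718639394976), np.float64(0.21193452327222032)]
btn [350.6667 230.75  ] [[ 0.4616 -0.3468]]
btn [366.7143 229.1429] [[ 0.4653 -0.3968]]
stick [356.6 219.2] [[ 0.4973 -0.3624]]
```

View pics/ctl.png

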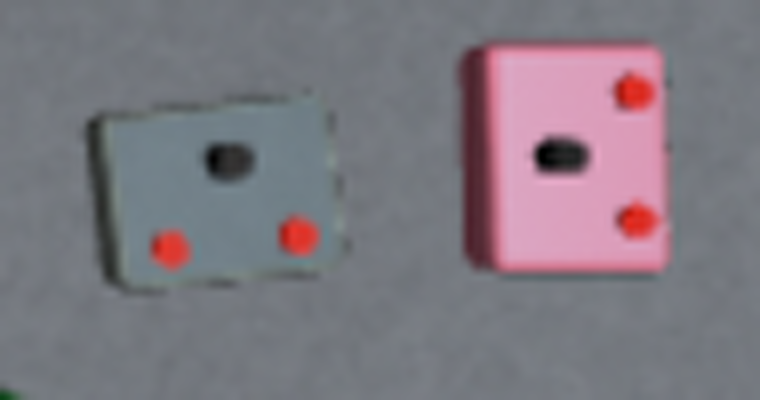

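The crop shows the grey control turned slightly; its top face corners in the crop are about (105,115), (318,95), (345,265) and (120,288). Now I move above the tin.

```bash
python3 -c "
from h import *
go(.492,.279,.25,87.8)"
```

```text
t0.15 pos [0.2326 0.5796 0.2303] head 68.1 j6 -0.12 | d [-0.7054 -0.3646 -0.0389] yaw -0.2289 width 0.997
```

Request:
send_rows([
  {"dx": -0.705,"dy": -0.365,"dz": -0.039,"yaw": -0.229,"claw": -1},
  {"dx": -0.705,"dy": -0.365,"dz": -0.039,"yaw": -0.229,"claw": -1},
  {"dx": -0.705,"dy": -0.365,"dz": -0.039,"yaw": -0.229,"claw": -1},
  {"dx": -0.705,"dy": -0.365,"dz": -0.039,"yaw": -0.229,"claw": -1},
  {"dx": -0.705,"dy": -0.365,"dz": -0.039,"yaw": -0.229,"claw": -1},
  {"dx": -0.705,"dy": -0.365,"dz": -0.039,"yaw": -0.229,"claw": -1},
  {"dx": -0.705,"dy": -0.365,"dz": -0.039,"yaw": -0.229,"claw": -1},
  {"dx": -0.705,"dy": -0.365,"dz": -0.039,"yaw": -0.229,"claw": -1},
  {"dx": -0.705,"dy": -0.365,"dz": -0.039,"yaw": -0.229,"claw": -1},
])

```text
time: 1.27
tool_pos: [0.4914, 0.2797, 0.2504]
tool_rot: [-0.0, 0.019, 1.0, 0.0]
contact_force: [0.5, -0.3, 0.5]
gripper_width: 1.0
grasp_force: 0.0
```

```bash
python3 -c "
from h import *
im,C=snap('wrist','w1')
V=im.max(2); p=proj(C,[.492,.279,.098])[0]; print(p)
m,c,st=blob(V<50,p,25); print(c,st,back(C,c,.095))
go(.492,.279,.25,87.8)"
```

```text
[256.4176 183.1947]Traceback (most recent call last):
  File "<string>", line 5, in <module>
    m,c,st=blob(V<50,p,25); print(c,st,back(C,c,.095))
           ~~~~^^^^^^^^^^^
  File "h.py", line 26, in blob
    k=1+np.argmax(st[1:,4]); return l==k,c[k],st[k]
        ~~~~~~~~~^^^^^^^^^^
    return _wrapfunc(a, 'argmax', axis=axis, out=out, **kwds)
    return bound(*args, **kwds)
ValueError: attempt to get argmax of an empty sequence
```

View pics/w1b.png

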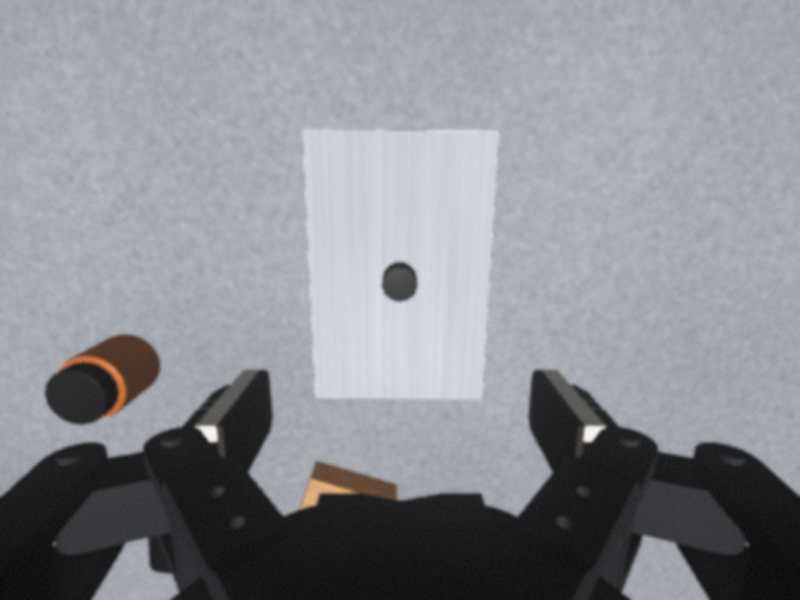

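The wrist view shows the lid seen from above (corners 303,129 / 498,130 / 484,398 / 315,398) with the knob at (400,281), in line with the fingers.

```bash
python3 -c "
from h import *
im=cv2.imread('pics/w1.png');C=cam('wrist')
V=im.max(2); p=proj(C,[.492,.279,.098])[0]
m,c,st=blob(V<110,p,25); print(c,st,back(C,c,.095))
cs=np.array([(303,129),(498,130),(484,398),(315,398)])/1.5625
b=back(C,cs,.066); print(b,b.mean(0)); 
e=(b[2]+b[3]-b[0]-b[1]); print(np.degrees(np.arctan2(e[1],e[0])),np.linalg.norm(e)/2)
k=b.mean(0); go(*k,.078,None)"
```

```text
[255.3096 179.7666] [245 168  21  24 407] [[0.4886 0.2782]]
[[0.3829 0.2142]
 [0.3886 0.3519]
 [0.5972 0.345 ]
 [0.5921 0.2041]] [0.4902 0.2788]
-2.3284780797095603 0.20908569792519677
t1.32 pos [0.4912 0.28   0.2505] head 87.9 j6 -1.15 | d [ 0.0017 -0.0025  0.345 ] yaw 0.0000 width 0.994
```

Request:
send_rows([
  {"dx": 0.003,"dy": -0.003,"dz": 0.1,"claw": -0.3},
  {"dx": 0.003,"dy": -0.003,"dz": 0.2,"claw": -0.3},
  {"dx": 0.003,"dy": -0.003,"dz": 0.28,"claw": -0.3},
  {"dx": 0.003,"dy": -0.003,"dz": 0.32,"claw": -0.3},
  {"dx": 0.003,"dy": -0.003,"dz": 0.345,"claw": -0.3},
  {"dx": 0.003,"dy": -0.003,"dz": 0.361,"claw": -0.3},
  {"dx": 0.003,"dy": -0.003,"dz": 0.361,"claw": -0.3},
  {"dx": 0.003,"dy": -0.003,"dz": 0.361,"claw": 1},
  {"dx": 0.003,"dy": -0.003,"dz": 0.361,"claw": 1},
  {"dx": 0.003,"dy": -0.003,"dz": 0.361,"claw": 1},
  {"dx": 0.003,"dy": -0.003,"dz": 0.361,"claw": 1},
  {"dx": 0.003,"dy": -0.003,"dz": 0.361,"claw": 1},
  {"dx": 0.003,"dy": -0.003,"dz": 0.361,"claw": 1},
])

```text
invalid input
```

```bash
python3 -c "
from h import *
print(manip.state()['contact_force'],manip.state()['grasp_force'])
im,C=snap('top','t1'); b=back(C,np.array([[130,350]])/1.5625,0); print(b)
go(.49,.50,.20,None)"
```

```text
[0.0833 0.2535 0.293 ] 0.0
[[0.5066 0.5265]]
t1.38 pos [0.4912 0.2802 0.2506] head 87.9 j6 -1.15 | d [0.0184 0.4392 0.1012] yaw 0.0000 width 1.000
```

Request:
send_rows([
  {"dx": 0.003,"dy": -0.003,"dz": 0.1,"yaw": 0,"claw": -0.3},
  {"dx": 0.003,"dy": -0.003,"dz": 0.2,"yaw": 0,"claw": -0.3},
  {"dx": 0.003,"dy": -0.003,"dz": 0.28,"yaw": 0,"claw": -0.3},
  {"dx": 0.003,"dy": -0.003,"dz": 0.32,"yaw": 0,"claw": -0.3},
  {"dx": 0.003,"dy": -0.003,"dz": 0.345,"yaw": 0,"claw": -0.3},
  {"dx": 0.003,"dy": -0.003,"dz": 0.361,"yaw": 0,"claw": -0.3},
  {"dx": 0.003,"dy": -0.003,"dz": 0.361,"yaw": 0,"claw": -0.3},
  {"dx": 0.003,"dy": -0.003,"dz": 0.361,"yaw": 0,"claw": 1},
  {"dx": 0.003,"dy": -0.003,"dz": 0.361,"yaw": 0,"claw": 1},
  {"dx": 0.003,"dy": -0.003,"dz": 0.361,"yaw": 0,"claw": 1},
  {"dx": 0.003,"dy": -0.003,"dz": 0.361,"yaw": 0,"claw": 1},
  {"dx": 0.003,"dy": -0.003,"dz": 0.361,"yaw": 0,"claw": 1},
  {"dx": 0.003,"dy": -0.003,"dz": 0.361,"yaw": 0,"claw": 1},
])

```text
time: 3.0
tool_pos: [0.4914, 0.2783, 0.0718]
tool_rot: [0.001, 0.019, 1.0, 0.001]
contact_force: [-0.8, 0.9, 6.0]
gripper_width: 0.284
grasp_force: 59.4
```

```bash
python3 -c "
from h import *
go(.49,.50,.20,None)"
```

```text
t3.00 pos [0.4914 0.2783 0.0718] head 87.8 j6 -1.15 | d [ 0.0192  0.4432 -0.2559] yaw 0.0000 width 0.284
```

Request:
send_rows([
  {"dx": 0,"dy": 0,"dz": -0.02,"yaw": 0,"claw": 1},
  {"dx": 0,"dy": 0,"dz": -0.05,"yaw": 0,"claw": 1},
  {"dx": 0,"dy": 0,"dz": -0.1,"yaw": 0,"claw": 1},
  {"dx": 0,"dy": 0,"dz": -0.16,"yaw": 0,"claw": 1},
  {"dx": 0.0,"dy": 0.08,"dz": -0.16,"yaw": 0,"claw": 1},
  {"dx": 0.0,"dy": 0.18,"dz": -0.16,"yaw": 0,"claw": 1},
  {"dx": 0.0,"dy": 0.28,"dz": -0.16,"yaw": 0,"claw": 1},
  {"dx": 0.0,"dy": 0.37,"dz": -0.16,"yaw": 0,"claw": 1},
  {"dx": 0.0,"dy": 0.44,"dz": -0.12,"yaw": 0,"claw": 1},
  {"dx": 0,"dy": 0.44,"dz": -0.06,"yaw": 0,"claw": 1},
  {"dx": 0,"dy": 0.44,"dz": 0,"yaw": 0,"claw": 1},
  {"dx": 0,"dy": 0.44,"dz": 0.05,"yaw": 0,"claw": 1},
  {"dx": 0,"dy": 0.44,"dz": 0.08,"yaw": 0,"claw": 1},
  {"dx": 0,"dy": 0.44,"dz": 0.095,"yaw": 0,"claw": 1},
  {"dx": 0,"dy": 0.44,"dz": 0.095,"yaw": 0,"claw": 1},
])

```text
time: 4.88
tool_pos: [0.4989, 0.4977, 0.023]
tool_rot: [-0.0, 0.019, 1.0, -0.0]
contact_force: [-0.5, 0.4, -2.1]
gripper_width: 0.281
grasp_force: 59.5
```

```bash
python3 -c "
from h import *
s=manip.state();print(s['contact_force'],s['ft_torque'],s['grasp_force'])
go(.49,.50,.0158,None)"
```

```text
[-0.5159  0.3871 -2.1384] [ 0.0391 -0.0268  0.033 ] 59.540677070617676
t4.88 pos [0.4989 0.4977 0.023 ] head 87.8 j6 -0.85 | d [0.018  0.0039 0.0144] yaw 0.0000 width 0.281
```

Request:
send_rows([
  {"dx": 0,"dy": 0,"dz": 0.006,"yaw": 0,"claw": 1},
  {"dx": 0,"dy": 0,"dz": 0.01,"yaw": 0,"claw": 1},
  {"dx": 0,"dy": 0,"dz": 0.013,"yaw": 0,"claw": 1},
  {"dx": 0,"dy": 0,"dz": 0.015,"yaw": 0,"claw": 1},
  {"dx": 0,"dy": 0,"dz": 0.015,"yaw": 0,"claw": 1},
])

```text
time: 5.5
tool_pos: [0.4989, 0.4977, 0.0159]
tool_rot: [0.0, 0.019, 1.0, 0.0]
contact_force: [-1.9, -2.3, 0.1]
gripper_width: 0.283
grasp_force: 60.0
```

Request:
send_rows([
  {"dx": 0,"dy": 0,"dz": 0,"yaw": 0,"claw": -0.3},
  {"dx": 0,"dy": 0,"dz": 0,"yaw": 0,"claw": -0.3},
  {"dx": 0,"dy": 0,"dz": 0,"yaw": 0,"claw": -0.3},
  {"dx": 0,"dy": 0,"dz": -0.05,"yaw": 0,"claw": -0.3},
  {"dx": 0,"dy": 0,"dz": -0.15,"yaw": 0,"claw": -0.3},
  {"dx": 0,"dy": -0.05,"dz": -0.27,"yaw": 0,"claw": -0.3},
  {"dx": 0,"dy": -0.15,"dz": -0.39,"yaw": 0,"claw": -0.3},
  {"dx": 0,"dy": -0.27,"dz": -0.47,"yaw": 0,"claw": -0.3},
  {"dx": 0,"dy": -0.38,"dz": -0.47,"yaw": 0,"claw": -0.3},
  {"dx": 0,"dy": -0.438,"dz": -0.47,"yaw": 0,"claw": -0.3},
  {"dx": 0,"dy": -0.438,"dz": -0.47,"yaw": 0,"claw": -0.3},
  {"dx": 0,"dy": -0.438,"dz": -0.47,"yaw": 0,"claw": -0.3},
])

```text
time: 7.0
tool_pos: [0.4907, 0.2792, 0.2518]
tool_rot: [0.001, 0.019, 1.0, 0.001]
contact_force: [0.3, -0.0, 0.1]
gripper_width: 0.653
grasp_force: 0.0
```

```bash
python3 -c "
from h import *
im,C=snap('wrist','w2'); im,C=snap('top','t2')
go(.49,.279,.27,None)"
```

```text
t7.10 pos [0.4904 0.2798 0.2508] head 87.9 j6 -1.15 | d [ 0.0007 -0.0015 -0.0385] yaw 0.0000 width 0.654
```

View pics/w2b.png

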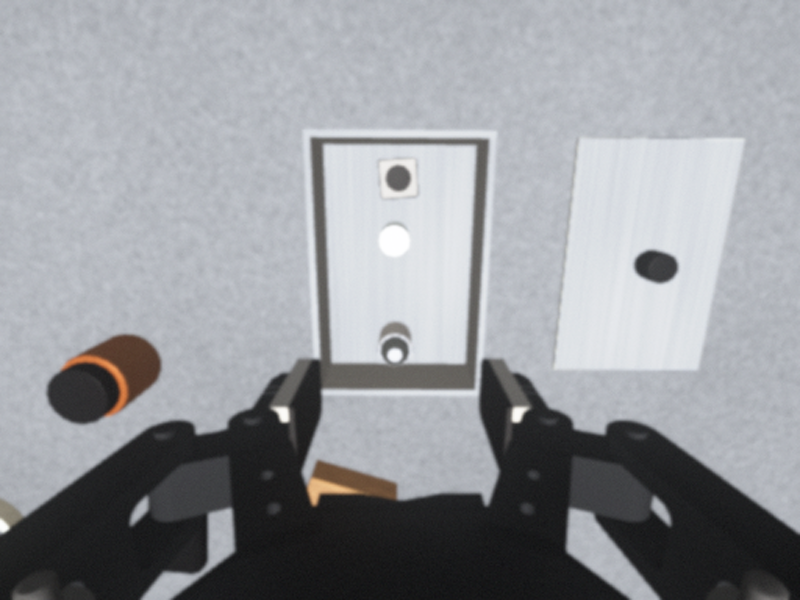

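View pics/t2b.png

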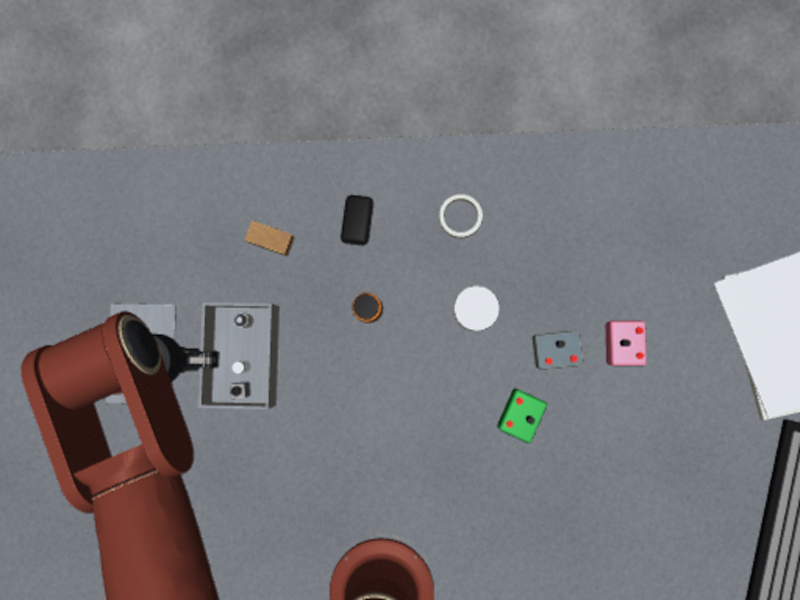

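The wrist view shows three things in the tin: the square bottle (398,178), the vial (394,240) and the lens (395,354). The pot is absent. The lid lies flat on the bench to the right in this view, and in the top view jar, dishes and control have not moved.

```bash
python3 -c "
from h import *
im=cv2.imread('pics/w2.png');C=cam('wrist');f=1.5625;V=im.max(2)
b=back(C,np.array([(303,130),(497,130),(480,395),(315,395)])/f,.062);e=(b[2]+b[3]-b[0]-b[1]);print('tin',b.mean(0),np.degrees(np.arctan2(e[1],e[0])),np.linalg.norm(e)/2)
m,c,st=blob(V>245,(394/f,240/f),14);print('vial',c,st,back(C,c,.054))
m,c,st=blob(V<110,(398/f,178/f),12);print('sqcap',c,st,back(C,c,.054))
b=back(C,np.array([(378,160),(416,157),(419,197),(382,200)])/f,.044);print('sq',b,b.mean(0)); e=b[2]-b[1]+b[3]-b[0];print(np.degrees(np.arctan2(e[1],e[0])))
print('lens',back(C,np.array([[395,354]])/f,.054))
m,c,st=blob(V<60,(656/f,266/f),18);print('lidknob',c,st,back(C,c,.035))
b=back(C,np.array([(578,138),(744,138),(700,370),(554,369)])/f,.010);e=(b[2]+b[3]-b[0]-b[1]);print('lid',b.mean(0),np.degrees(np.arctan2(e[1],e[0])),np.linalg.norm(e)/2)
cv2.imwrite('pics/sq.png',cv2.resize(im[90:250,190:320],None,fx=4.5,fy=3.7,interpolation=cv2.INTER_CUBIC))
"
```

```text
tin [0.4892 0.2776] -2.6940040142866284 0.20875684579817902
vial [251.9898 154.0306] [243 145  19  19 294] [[0.4647 0.2747]]
sqcap [254.6528 113.5347] [249 107  13  14 144] [[0.4173 0.2797]]
sq [[0.4038 0.2649]
 [0.4027 0.2941]
 [0.4325 0.2957]
 [0.4337 0.2665]] [0.4182 0.2803]
3.0458680637686792
lens [[0.5596 0.2719]]
lidknob [412.8404 167.8511] [408 162  13  15  94] [[0.4928 0.4838]]
lid [0.4973 0.4959] -1.9235102732104319 0.20836213674045007
```

View pics/sq.png

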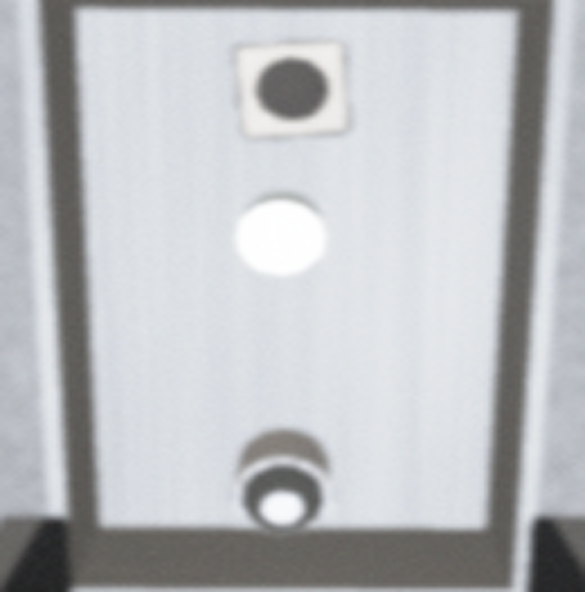

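The crop confirms square (top), vial (middle) and lens (bottom), all standing upright. The square is turned by about 3 degrees.

```bash
python3 -c "
from h import *
go(.465,.2755,.013,None)"
```

```text
t7.10 pos [0.4904 0.2798 0.2508] head 87.9 j6 -1.15 | d [ 0.0506 -0.0106  0.4755] yaw 0.0000 width 0.654
```

Request:
send_rows([
  {"dx": 0.05,"dy": -0.01,"dz": 0.1,"yaw": 0,"claw": -0.3},
  {"dx": 0.05,"dy": -0.01,"dz": 0.2,"yaw": 0,"claw": -0.3},
  {"dx": 0.05,"dy": -0.01,"dz": 0.28,"yaw": 0,"claw": -0.3},
  {"dx": 0.05,"dy": -0.01,"dz": 0.35,"yaw": 0,"claw": -0.3},
  {"dx": 0.05,"dy": -0.01,"dz": 0.41,"yaw": 0,"claw": -0.3},
  {"dx": 0.05,"dy": -0.01,"dz": 0.45,"yaw": 0,"claw": -0.3},
  {"dx": 0.05,"dy": -0.01,"dz": 0.475,"yaw": 0,"claw": -0.3},
  {"dx": 0.05,"dy": -0.01,"dz": 0.475,"yaw": 0,"claw": -0.3},
  {"dx": 0.05,"dy": -0.01,"dz": 0.475,"yaw": 0,"claw": 1},
  {"dx": 0.05,"dy": -0.01,"dz": 0.475,"yaw": 0,"claw": 1},
  {"dx": 0.05,"dy": -0.01,"dz": 0.475,"yaw": 0,"claw": 1},
  {"dx": 0.05,"dy": -0.01,"dz": 0.475,"yaw": 0,"claw": 1},
  {"dx": 0.05,"dy": -0.01,"dz": 0.475,"yaw": 0,"claw": 1},
  {"dx": 0.05,"dy": -0.01,"dz": 0.475,"yaw": 0,"claw": 1},
])

```text
time: 8.85
tool_pos: [0.4664, 0.2753, 0.0142]
tool_rot: [0.001, 0.019, 1.0, 0.001]
contact_force: [-0.4, -0.8, 6.9]
gripper_width: 0.264
grasp_force: 58.7
```

```bash
python3 -c "
from h import *
go(.58,.088,.19,0)"
```

```text
t8.85 pos [0.4664 0.2753 0.0142] head 87.8 j6 -1.14 | d [-0.2422 -0.3652 -0.3515] yaw 1.0216 width 0.264
```

Request:
send_rows([
  {"dx": 0,"dy": 0,"dz": -0.02,"yaw": 0,"claw": 1},
  {"dx": 0,"dy": 0,"dz": -0.06,"yaw": 0,"claw": 1},
  {"dx": 0,"dy": 0,"dz": -0.12,"yaw": 0,"claw": 1},
  {"dx": 0,"dy": 0,"dz": -0.22,"yaw": 0,"claw": 1},
  {"dx": 0,"dy": 0,"dz": -0.3,"yaw": 0.1,"claw": 1},
  {"dx": -0.05,"dy": -0.08,"dz": -0.35,"yaw": 0.2,"claw": 1},
  {"dx": -0.1,"dy": -0.15,"dz": -0.35,"yaw": 0.3,"claw": 1},
  {"dx": -0.15,"dy": -0.225,"dz": -0.35,"yaw": 0.42,"claw": 1},
  {"dx": -0.2,"dy": -0.3,"dz": -0.35,"yaw": 0.54,"claw": 1},
  {"dx": -0.242,"dy": -0.365,"dz": -0.35,"yaw": 0.66,"claw": 1},
  {"dx": -0.242,"dy": -0.365,"dz": -0.35,"yaw": 0.78,"claw": 1},
  {"dx": -0.242,"dy": -0.365,"dz": -0.35,"yaw": 0.9,"claw": 1},
  {"dx": -0.242,"dy": -0.365,"dz": -0.35,"yaw": 1.0,"claw": 1},
  {"dx": -0.242,"dy": -0.365,"dz": -0.35,"yaw": 1.0,"claw": 1},
  {"dx": -0.242,"dy": -0.365,"dz": -0.35,"yaw": 1.0,"claw": 1},
])

```text
time: 10.72
tool_pos: [0.579, 0.0878, 0.1877]
tool_rot: [-0.0, 0.695, 0.719, -0.0]
contact_force: [0.5, -0.5, -1.2]
gripper_width: 0.267
grasp_force: 58.7
```

```bash
python3 -c "
from h import *
im,C=snap('wrist','w3'); t,Ct=snap('top','t3'); 
f=1.5625;V=t.max(2);m,c,st=blob(V<65,(367/f,307/f),25); print('cap',c,st,back(Ct,c,.076))
print(proj(C,[[.58,.014,.076]]),proj(C,[[.58,.014,.076]])*f)
go(.58,.0865,.0145,0)"
```

```text
cap [233.5212 195.5939] [227 189  14  14 165] [[0.5807 0.0143]]
[[254.8654 260.4773]] [[398.2272 406.9958]]
t10.82 pos [0.5791 0.0878 0.1878] head 1.9 j6 -0.01 | d [-0.0027  0.0018  0.3466] yaw 0.0226 width 0.265
```

View pics/w3b.png

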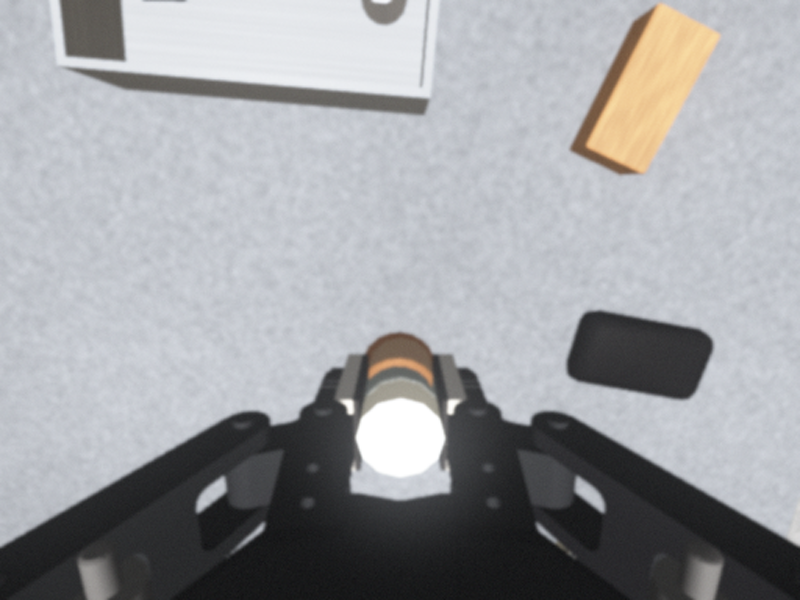

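The held vial is at (400,435), with the jar behind it centred at column 400, so it is in line in x. The top view puts the jar where it was.

Request:
send_rows([
  {"dx": -0.003,"dy": 0.003,"dz": 0.1,"yaw": 0.02,"claw": 1},
  {"dx": -0.003,"dy": 0.003,"dz": 0.18,"yaw": 0.02,"claw": 1},
  {"dx": -0.003,"dy": 0.003,"dz": 0.24,"yaw": 0.02,"claw": 1},
  {"dx": -0.003,"dy": 0.003,"dz": 0.29,"yaw": 0.02,"claw": 1},
  {"dx": -0.003,"dy": 0.003,"dz": 0.32,"yaw": 0.02,"claw": 1},
  {"dx": -0.003,"dy": 0.003,"dz": 0.335,"yaw": 0.02,"claw": 1},
  {"dx": -0.003,"dy": 0.003,"dz": 0.345,"yaw": 0.02,"claw": 1},
  {"dx": -0.003,"dy": 0.003,"dz": 0.351,"yaw": 0.02,"claw": 1},
  {"dx": -0.003,"dy": 0.003,"dz": 0.354,"yaw": 0.02,"claw": 1},
  {"dx": -0.003,"dy": 0.003,"dz": 0.356,"yaw": 0.02,"claw": 1},
  {"dx": -0.003,"dy": 0.003,"dz": 0.356,"yaw": 0.02,"claw": 1},
])

```text
time: 12.2
tool_pos: [0.5809, 0.0864, 0.01]
tool_rot: [0.0, 0.706, 0.708, 0.0]
contact_force: [0.7, -1.1, -0.1]
gripper_width: 0.266
grasp_force: 58.7
```

Request:
send_rows([
  {"dx": 0,"dy": 0,"dz": 0.002,"yaw": 0,"claw": 1},
  {"dx": 0,"dy": 0,"dz": 0.002,"yaw": 0,"claw": 0.2},
  {"dx": 0,"dy": 0,"dz": 0.002,"yaw": 0,"claw": 0.1},
  {"dx": 0,"dy": 0,"dz": 0.002,"yaw": 0,"claw": 0.0},
  {"dx": 0,"dy": 0,"dz": 0.002,"yaw": 0,"claw": -0.1},
  {"dx": 0,"dy": 0,"dz": -0.04,"yaw": 0,"claw": -0.1},
  {"dx": 0,"dy": 0,"dz": -0.12,"yaw": 0,"claw": -0.1},
  {"dx": 0,"dy": 0,"dz": -0.24,"yaw": 0,"claw": -0.3},
  {"dx": 0.02,"dy": -0.02,"dz": -0.36,"yaw": -0.1,"claw": -0.3},
  {"dx": 0.09,"dy": -0.08,"dz": -0.4,"yaw": -0.2,"claw": -0.3},
  {"dx": 0.17,"dy": -0.15,"dz": -0.4,"yaw": -0.3,"claw": -0.3},
  {"dx": 0.25,"dy": -0.22,"dz": -0.4,"yaw": -0.42,"claw": -0.3},
  {"dx": 0.33,"dy": -0.28,"dz": -0.4,"yaw": -0.54,"claw": -0.3},
  {"dx": 0.388,"dy": -0.327,"dz": -0.4,"yaw": -0.66,"claw": -0.3},
  {"dx": 0.388,"dy": -0.327,"dz": -0.4,"yaw": -0.78,"claw": -0.3},
  {"dx": 0.388,"dy": -0.327,"dz": -0.4,"yaw": -0.9,"claw": -0.3},
  {"dx": 0.388,"dy": -0.327,"dz": -0.4,"yaw": -1.0,"claw": -0.3},
  {"dx": 0.388,"dy": -0.327,"dz": -0.4,"yaw": -1.0,"claw": -0.3},
  {"dx": 0.388,"dy": -0.327,"dz": -0.4,"yaw": -1.0,"claw": -0.3},
])

```text
time: 14.58
tool_pos: [0.4169, 0.28, 0.2106]
tool_rot: [0.0, 0.035, 0.999, 0.0]
contact_force: [0.1, -0.8, 0.5]
gripper_width: 0.651
grasp_force: 0.0
```

```bash
python3 -c "
from h import *
im,C=snap('wrist','w4'); t,Ct=snap('top','t4'); f=1.5625
m,c,st=blob(im.max(2)<110,proj(C,[[.4176,.2803,.054]])[0],14);print('sqcap',c,st,back(C,c,.054))
V=t.max(2);m,c,st=blob(V<65,(367/f,307/f),25); print('cap',c,st,back(Ct,c,.076))
m,c,st=blob(V>200,proj(Ct,[[.581,.0864,.049]])[0],14);print('vial',c,st,back(Ct,c,.049))
a=cv2.resize(t[150:280,110:290],None,fx=4,fy=4,interpolation=cv2.INTER_CUBIC);cv2.imwrite('pics/t4c.png',a)
go(.418,.280,.0105,93)"
```

```text
sqcap [256.4821 181.2769] [249 174  16  16 195] [[0.4166 0.2794]]
cap [233.515  195.6467] [227 189  14  14 167] [[0.5805 0.0143]]
vial [211.     196.7561] [208 194   7   7  41] [[0.5811 0.0886]]
t14.68 pos [0.4169 0.2799 0.2103] head 86.0 j6 -1.06 | d [-0.0021  0.0002  0.3995] yaw -0.0814 width 0.649
```

View pics/t4c.png

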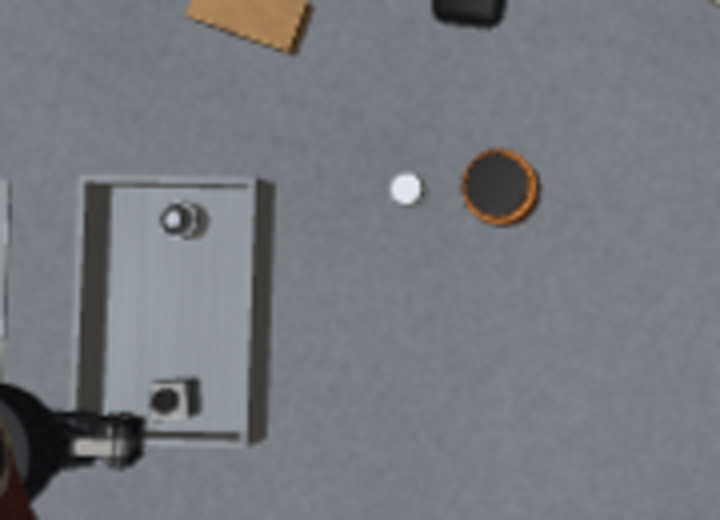

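The vial stands upright at (405,188), left of the jar (499,186), with a gap of about 3 cm. Next is the square bottle.

Request:
send_rows([
  {"dx": -0.001,"dy": 0,"dz": 0.08,"yaw": -0.08,"claw": -0.3},
  {"dx": -0.001,"dy": 0,"dz": 0.18,"yaw": -0.08,"claw": -0.3},
  {"dx": -0.001,"dy": 0,"dz": 0.26,"yaw": -0.08,"claw": -0.3},
  {"dx": -0.001,"dy": 0,"dz": 0.32,"yaw": -0.08,"claw": -0.3},
  {"dx": -0.001,"dy": 0,"dz": 0.37,"yaw": -0.08,"claw": -0.3},
  {"dx": -0.001,"dy": 0,"dz": 0.4,"yaw": -0.08,"claw": -0.3},
  {"dx": -0.001,"dy": 0,"dz": 0.4,"yaw": -0.08,"claw": -0.3},
  {"dx": -0.001,"dy": 0,"dz": 0.4,"yaw": -0.08,"claw": 1},
  {"dx": -0.001,"dy": 0,"dz": 0.4,"yaw": -0.08,"claw": 1},
  {"dx": -0.001,"dy": 0,"dz": 0.4,"yaw": -0.08,"claw": 1},
  {"dx": -0.001,"dy": 0,"dz": 0.4,"yaw": -0.08,"claw": 1},
  {"dx": -0.001,"dy": 0,"dz": 0.4,"yaw": -0.08,"claw": 1},
])

```text
time: 16.18
tool_pos: [0.4186, 0.2805, 0.0114]
tool_rot: [0.001, -0.026, 1.0, 0.001]
contact_force: [-0.1, 0.0, 5.8]
gripper_width: 0.343
grasp_force: 59.7
```

```bash
python3 -c "
from h import *
go(.485,-.208,.21,90)"
```

```text
t16.18 pos [0.4186 0.2805 0.0114] head 93.0 j6 -1.18 | d [-0.0833 -0.9822 -0.3981] yaw 0.0345 width 0.343
```

Request:
send_rows([
  {"dx": 0,"dy": 0,"dz": -0.02,"yaw": 0,"claw": 1},
  {"dx": 0,"dy": 0,"dz": -0.06,"yaw": 0,"claw": 1},
  {"dx": 0,"dy": 0,"dz": -0.14,"yaw": 0,"claw": 1},
  {"dx": 0,"dy": 0,"dz": -0.25,"yaw": 0,"claw": 1},
  {"dx": -0.005,"dy": -0.06,"dz": -0.36,"yaw": 0.034,"claw": 1},
  {"dx": -0.015,"dy": -0.17,"dz": -0.4,"yaw": 0.034,"claw": 1},
  {"dx": -0.024,"dy": -0.28,"dz": -0.4,"yaw": 0.034,"claw": 1},
  {"dx": -0.034,"dy": -0.4,"dz": -0.4,"yaw": 0.034,"claw": 1},
  {"dx": -0.044,"dy": -0.52,"dz": -0.4,"yaw": 0.034,"claw": 1},
  {"dx": -0.054,"dy": -0.64,"dz": -0.4,"yaw": 0.034,"claw": 1},
  {"dx": -0.064,"dy": -0.76,"dz": -0.4,"yaw": 0.034,"claw": 1},
  {"dx": -0.074,"dy": -0.87,"dz": -0.4,"yaw": 0.034,"claw": 1},
  {"dx": -0.08,"dy": -0.94,"dz": -0.4,"yaw": 0.034,"claw": 1},
  {"dx": -0.083,"dy": -0.982,"dz": -0.4,"yaw": 0.034,"claw": 1},
  {"dx": -0.083,"dy": -0.982,"dz": -0.4,"yaw": 0.034,"claw": 1},
  {"dx": -0.083,"dy": -0.982,"dz": -0.4,"yaw": 0.034,"claw": 1},
])

```text
time: 18.18
tool_pos: [0.484, -0.2072, 0.2097]
tool_rot: [-0.0, -0.001, 1.0, 0.0]
contact_force: [0.1, -0.1, -0.8]
gripper_width: 0.341
grasp_force: 59.3
```

```bash
python3 -c "
from h import *
im,C=snap('wrist','w5'); t,Ct=snap('top','t5'); f=1.5625
V=t.max(2);m,c,st=blob(V<65,(367/f,307/f),25); print('cap',c,st,back(Ct,c,.076))
print(proj(C,[[.572,-.207,.048],[.527,-.207,0],[.527,-.207,.048]])*f)
go(.482,-.207,.007,90)"
```

```text
cap [233.515  195.6467] [227 189  14  14 167] [[0.5805 0.0143]]
[[401.3511 393.7212]
 [401.3343 319.6019]
 [401.522  338.8438]]
t18.27 pos [ 0.4841 -0.207   0.2098] head 90.1 j6 -2.12 | d [ 0.0041 -0.      0.4056] yaw 0.0016 width 0.345
```

View pics/w5b.png

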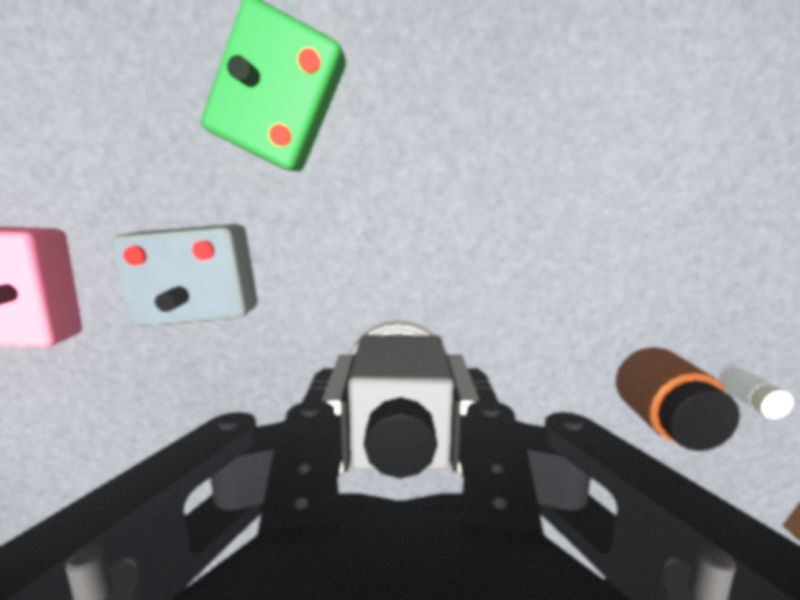

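The held square is at (400,435) and the dishes' front edge shows at (398,321), as predicted. The control's top face corners are about (115,236), (232,226), (246,314) and (137,325).

Request:
send_rows([
  {"dx": 0.003,"dy": 0,"dz": 0.1,"yaw": 0,"claw": 1},
  {"dx": 0.003,"dy": 0,"dz": 0.2,"yaw": 0,"claw": 1},
  {"dx": 0.003,"dy": 0,"dz": 0.28,"yaw": 0,"claw": 1},
  {"dx": 0.003,"dy": 0,"dz": 0.33,"yaw": 0,"claw": 1},
  {"dx": 0.003,"dy": 0,"dz": 0.36,"yaw": 0,"claw": 1},
  {"dx": 0.003,"dy": 0,"dz": 0.38,"yaw": 0,"claw": 1},
  {"dx": 0.003,"dy": 0,"dz": 0.393,"yaw": 0,"claw": 1},
  {"dx": 0.003,"dy": 0,"dz": 0.4,"yaw": 0,"claw": 1},
  {"dx": 0.003,"dy": 0,"dz": 0.404,"yaw": 0,"claw": 1},
  {"dx": 0.003,"dy": 0,"dz": 0.406,"yaw": 0,"claw": 1},
  {"dx": 0.003,"dy": 0,"dz": 0.406,"yaw": 0,"claw": 1},
])

```text
time: 19.65
tool_pos: [0.4828, -0.2084, 0.007]
tool_rot: [0.0, -0.0, 1.0, -0.0]
contact_force: [-0.1, 0.1, -0.8]
gripper_width: 0.345
grasp_force: 59.3
```

```bash
python3 -c "
from h import *
# control from w5 (pose then)
s=dict(tool_pos=np.array([.4841,-.2070,.2098]),tool_rot=np.array([0,-.001,1.,0]))
C=cam('wrist',s);f=1.5625;im=cv2.imread('pics/w5.png');hsv=cv2.cvtColor(im,cv2.COLOR_BGR2HSV)
b=back(C,np.array([(115,236),(232,226),(246,314),(137,325)])/f,.04);print(b,b.mean(0))
red=((hsv[:,:,0]<10)|(hsv[:,:,0]>170))&(hsv[:,:,1]>120)
q=[back(C,blob(red,(u/f,v/f),11)[1],.042)[0] for u,v in((135,255),(203,250))];print(q)
e=q[1]-q[0];print(np.degrees(np.arctan2(-e[0],e[1])))
go(.482,-.207,.0067)
"
```

```text
[[ 0.4523 -0.4131]
 [ 0.445  -0.3283]
 [ 0.5106 -0.3243]
 [ 0.5195 -0.408 ]] [ 0.4818 -0.3684]
[array([ 0.4655, -0.4007]), array([ 0.4617, -0.3505])]
4.370201059758208
t19.65 pos [ 0.4828 -0.2084  0.007 ] head 90.0 j6 -2.12 | d [0.0015 0.0028 0.0007] yaw 0.0000 width 0.345
```

Request:
send_rows([
  {"dx": 0,"dy": 0,"dz": 0.001,"yaw": 0,"claw": 1},
  {"dx": 0,"dy": 0,"dz": 0.001,"yaw": 0,"claw": 0.15},
  {"dx": 0,"dy": 0,"dz": 0.001,"yaw": 0,"claw": 0.05},
  {"dx": 0,"dy": 0,"dz": 0.001,"yaw": 0,"claw": -0.05},
  {"dx": 0,"dy": 0,"dz": 0.001,"yaw": 0,"claw": -0.15},
  {"dx": 0,"dy": 0,"dz": -0.04,"yaw": 0,"claw": -0.15},
  {"dx": 0,"dy": 0,"dz": -0.14,"yaw": 0,"claw": -0.15},
  {"dx": 0,"dy": 0,"dz": -0.26,"yaw": 0,"claw": -0.3},
  {"dx": -0.01,"dy": 0.06,"dz": -0.36,"yaw": 0,"claw": -0.3},
  {"dx": -0.03,"dy": 0.17,"dz": -0.41,"yaw": 0,"claw": -0.3},
  {"dx": -0.05,"dy": 0.29,"dz": -0.41,"yaw": 0.01,"claw": -0.3},
  {"dx": -0.07,"dy": 0.41,"dz": -0.41,"yaw": 0.02,"claw": -0.3},
  {"dx": -0.09,"dy": 0.53,"dz": -0.41,"yaw": 0.028,"claw": -0.3},
  {"dx": -0.11,"dy": 0.65,"dz": -0.41,"yaw": 0.028,"claw": -0.3},
  {"dx": -0.13,"dy": 0.77,"dz": -0.41,"yaw": 0.028,"claw": -0.3},
  {"dx": -0.145,"dy": 0.87,"dz": -0.41,"yaw": 0.028,"claw": -0.3},
  {"dx": -0.154,"dy": 0.94,"dz": -0.41,"yaw": 0.028,"claw": -0.3},
  {"dx": -0.154,"dy": 0.961,"dz": -0.41,"yaw": 0.028,"claw": -0.3},
  {"dx": -0.154,"dy": 0.961,"dz": -0.41,"yaw": 0.028,"claw": -0.3},
  {"dx": -0.154,"dy": 0.961,"dz": -0.41,"yaw": 0.028,"claw": -0.3},
])

```text
time: 22.15
tool_pos: [0.5593, 0.2711, 0.2118]
tool_rot: [-0.0, 0.021, 1.0, -0.0]
contact_force: [0.3, -0.6, 0.4]
gripper_width: 0.651
grasp_force: 0.0
```

```bash
python3 -c "
from h import *
im,C=snap('wrist','w6'); t,Ct=snap('top','t6'); f=1.5625
a=cv2.resize(im[110:260,180:330],None,fx=2.6,fy=2.6,interpolation=cv2.INTER_CUBIC)
b=cv2.resize(t[160:270,210:380],(390*170//110,390),interpolation=cv2.INTER_CUBIC)
b=cv2.resize(b,(400,390*400//602))
c=np.zeros((390,790,3),np.uint8);c[:,:390]=a;c[:b.shape[0],390:790]=b;cv2.imwrite('pics/c6.png',c)
print(proj(C,[[.56,.272,.054],[.56,.272,.042]]))
V=t.max(2);m,c,st=blob(V<65,(367/f,307/f),25); print('cap',c,st,back(Ct,c,.076))
go(.56,.272,.008,87.6)"
```

```text
[[258.0279 182.0467]
 [257.9677 179.7509]]
cap [233.5542 195.6265] [227 189  14  14 166] [[0.5806 0.0142]]
t22.25 pos [0.5594 0.271  0.2119] head 87.5 j6 -1.20 | d [-0.0011  0.0021  0.4078] yaw -0.0007 width 0.652
```

View pics/c6.png

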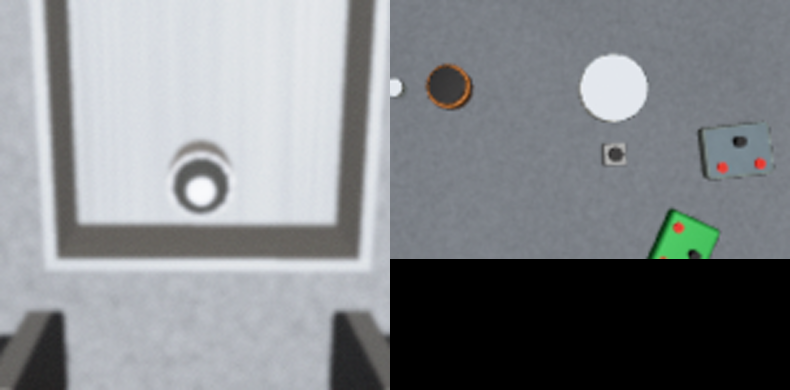

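The square stands in front of the dishes (614,154 in the right half), upright. The lens tip is at (201,192) in the left half, about 2 mm farther away than assumed.

Request:
send_rows([
  {"dx": -0.005,"dy": 0.001,"dz": 0.08,"yaw": 0,"claw": -0.3},
  {"dx": -0.005,"dy": 0.001,"dz": 0.18,"yaw": 0,"claw": -0.3},
  {"dx": -0.005,"dy": 0.001,"dz": 0.26,"yaw": 0,"claw": -0.3},
  {"dx": -0.005,"dy": 0.001,"dz": 0.32,"yaw": 0,"claw": -0.3},
  {"dx": -0.005,"dy": 0.001,"dz": 0.37,"yaw": 0,"claw": -0.3},
  {"dx": -0.005,"dy": 0.001,"dz": 0.395,"yaw": 0,"claw": -0.3},
  {"dx": -0.005,"dy": 0.001,"dz": 0.407,"yaw": 0,"claw": -0.3},
  {"dx": -0.005,"dy": 0.001,"dz": 0.407,"yaw": 0,"claw": -0.3},
  {"dx": -0.005,"dy": 0.001,"dz": 0.407,"yaw": 0,"claw": 1},
  {"dx": -0.005,"dy": 0.001,"dz": 0.407,"yaw": 0,"claw": 1},
  {"dx": -0.005,"dy": 0.001,"dz": 0.407,"yaw": 0,"claw": 1},
  {"dx": -0.005,"dy": 0.001,"dz": 0.407,"yaw": 0,"claw": 1},
  {"dx": -0.005,"dy": 0.001,"dz": 0.407,"yaw": 0,"claw": 1},
])

```text
time: 23.88
tool_pos: [0.5629, 0.273, 0.0098]
tool_rot: [0.001, 0.021, 1.0, 0.0]
contact_force: [-0.7, -1.2, 5.7]
gripper_width: 0.333
grasp_force: 59.2
```

```bash
python3 -c "
from h import *
go(.562,-.217,.22); go(.562,-.365,.22,94)"
```

```text
t23.88 pos [0.5629 0.273  0.0098] head 87.6 j6 -1.20 | d [-0.0396 -0.979  -0.421 ] yaw 0.0000 width 0.333
t23.88 pos [0.5629 0.273  0.0098] head 87.6 j6 -1.20 | d [-0.0518 -1.2747 -0.4212] yaw -0.0740 width 0.333
```

Request:
send_rows([
  {"dx": 0,"dy": 0,"dz": -0.02,"yaw": 0,"claw": 1},
  {"dx": 0,"dy": 0,"dz": -0.06,"yaw": 0,"claw": 1},
  {"dx": 0,"dy": 0,"dz": -0.14,"yaw": 0,"claw": 1},
  {"dx": 0,"dy": 0,"dz": -0.26,"yaw": 0,"claw": 1},
  {"dx": 0,"dy": 0,"dz": -0.37,"yaw": 0,"claw": 1},
  {"dx": -0.002,"dy": -0.05,"dz": -0.42,"yaw": 0,"claw": 1},
  {"dx": -0.006,"dy": -0.15,"dz": -0.42,"yaw": 0,"claw": 1},
  {"dx": -0.01,"dy": -0.27,"dz": -0.42,"yaw": 0,"claw": 1},
  {"dx": -0.015,"dy": -0.39,"dz": -0.42,"yaw": 0,"claw": 1},
  {"dx": -0.02,"dy": -0.51,"dz": -0.42,"yaw": 0,"claw": 1},
  {"dx": -0.025,"dy": -0.63,"dz": -0.42,"yaw": 0,"claw": 1},
  {"dx": -0.03,"dy": -0.75,"dz": -0.42,"yaw": 0,"claw": 1},
  {"dx": -0.035,"dy": -0.87,"dz": -0.42,"yaw": 0,"claw": 1},
  {"dx": -0.04,"dy": -0.979,"dz": -0.42,"yaw": 0,"claw": 1},
])

```text
time: 25.62
tool_pos: [0.5611, -0.2193, 0.2196]
tool_rot: [0.001, 0.021, 1.0, -0.0]
contact_force: [0.1, 0.6, -1.0]
gripper_width: 0.335
grasp_force: 59.3
```

```bash
python3 -c "
from h import *
go(.562,-.365,.20,94)"
```

```text
t25.62 pos [ 0.5611 -0.2193  0.2196] head 87.6 j6 -2.02 | d [-0.0139 -0.2911  0.0394] yaw -0.0745 width 0.335
```

Request:
send_rows([
  {"dx": -0.005,"dy": -0.1,"dz": 0,"yaw": 0,"claw": 1},
  {"dx": -0.01,"dy": -0.2,"dz": 0.02,"yaw": 0,"claw": 1},
  {"dx": -0.014,"dy": -0.27,"dz": 0.04,"yaw": 0,"claw": 1},
  {"dx": -0.014,"dy": -0.291,"dz": 0.04,"yaw": 0,"claw": 1},
  {"dx": -0.014,"dy": -0.291,"dz": 0.04,"yaw": 0,"claw": 1},
  {"dx": -0.014,"dy": -0.291,"dz": 0.04,"yaw": 0,"claw": 1},
])

```text
time: 26.38
tool_pos: [0.563, -0.3618, 0.1993]
tool_rot: [0.0, 0.02, 1.0, -0.0]
contact_force: [-0.4, 0.2, -1.3]
gripper_width: 0.334
grasp_force: 59.4
```

```bash
python3 -c "
from h import *
im,C=snap('wrist','w7'); t,Ct=snap('top','t7'); f=1.5625
c=np.zeros((560,800,3),np.uint8);c[:384,:400]=im[:,56:456]
c[:,400:]=0; a=cv2.resize(t[160:270,220:380],(400,275),interpolation=cv2.INTER_CUBIC);c[:275,400:]=a;cv2.imwrite('pics/c7.png',c)
hsv=cv2.cvtColor(im,cv2.COLOR_BGR2HSV);red=((hsv[:,:,0]<10)|(hsv[:,:,0]>170))&(hsv[:,:,1]>120)
P=np.array([[.4655,-.4007,.042],[.4617,-.3505,.042]])
q=[]
for p in proj(C,P): c=blob(red,p,15)[1];q.append(back(C,c,.042)[0]);print(p,c,q[-1])
e=q[1]-q[0];print(np.degrees(np.arctan2(-e[0],e[1])))
V=t.max(2);m,c,st=blob(V<65,(367/f,307/f),25); print('cap',c,st,back(Ct,c,.076))
go(.562,-.365,.0053)"
```

```text
[215.2169  89.3842] [215.7037  89.2   ] [ 0.4653 -0.4002]
[264.4191  83.2644] [264.5  83. ] [ 0.4615 -0.3504]
4.468953573352854
cap [233.4601 195.5644] [227 189  14  14 163] [[0.5808 0.0145]]
t26.48 pos [ 0.563  -0.3617  0.1991] head 87.7 j6 -2.21 | d [ 0.002  -0.0065  0.3876] yaw 0.0000 width 0.334
```

View pics/c7.png

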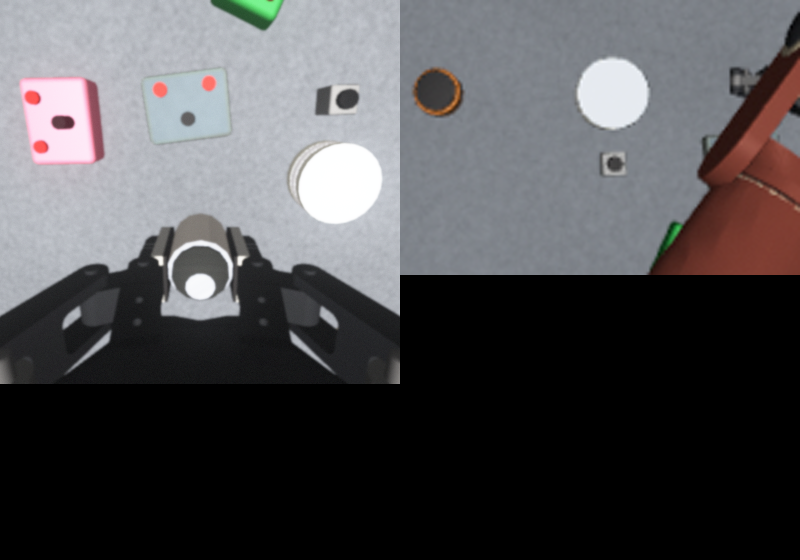

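The control's top face shows at (142,77), (224,67), (231,134) and (153,144) in the left half, and the held lens at (201,265) is nearly behind it.

```bash
python3 -c "
from h import *
C=cam('wrist')
b=back(C,np.array([(142,77),(224,67),(231,134),(153,144)])+[56,0],.04);print(b,b.mean(0),np.linalg.norm(b[1]-b[0]),np.linalg.norm(b[2]-b[1]))
e=b[1]-b[0]+b[2]-b[3];a=np.arctan2(-e[0],e[1]);print(np.degrees(a)); a=np.radians(4.5)
c=b.mean(0);print(c+.08*np.array([np.cos(a),np.sin(a)]), c+[.08,0])
go(c[0]+.08,c[1]+.003,.0053)"
```

```text
[[ 0.4529 -0.4174]
 [ 0.4469 -0.3343]
 [ 0.5129 -0.3279]
 [ 0.5201 -0.4119]] [ 0.4832 -0.3729] 0.08331265482776909 0.06635606207607651
4.52391860327376
[ 0.563  -0.3666] [ 0.5632 -0.3729]
t26.48 pos [ 0.563  -0.3617  0.1991] head 87.7 j6 -2.21 | d [-0.0008 -0.0162  0.3876] yaw 0.0000 width 0.334
```

Request:
send_rows([
  {"dx": -0.001,"dy": -0.016,"dz": 0.08,"yaw": 0,"claw": 1},
  {"dx": -0.001,"dy": -0.016,"dz": 0.18,"yaw": 0,"claw": 1},
  {"dx": -0.001,"dy": -0.016,"dz": 0.26,"yaw": 0,"claw": 1},
  {"dx": -0.001,"dy": -0.016,"dz": 0.31,"yaw": 0,"claw": 1},
  {"dx": -0.001,"dy": -0.016,"dz": 0.34,"yaw": 0,"claw": 1},
  {"dx": -0.001,"dy": -0.016,"dz": 0.36,"yaw": 0,"claw": 1},
  {"dx": -0.001,"dy": -0.016,"dz": 0.375,"yaw": 0,"claw": 1},
  {"dx": -0.001,"dy": -0.016,"dz": 0.382,"yaw": 0,"claw": 1},
  {"dx": -0.001,"dy": -0.016,"dz": 0.386,"yaw": 0,"claw": 1},
  {"dx": -0.001,"dy": -0.016,"dz": 0.388,"yaw": 0,"claw": 1},
  {"dx": -0.001,"dy": -0.016,"dz": 0.388,"yaw": 0,"claw": 1},
])

```text
time: 27.85
tool_pos: [0.563, -0.3712, 0.0049]
tool_rot: [0.0, 0.021, 1.0, -0.0]
contact_force: [-1.2, 0.1, -0.2]
gripper_width: 0.329
grasp_force: 59.5
```

```bash
python3 -c "
from h import *
go(.5635,-.3695,.005); go(.52,0,.26,90)"
```

```text
t27.85 pos [ 0.563  -0.3712  0.0049] head 87.6 j6 -2.22 | d [-0.0009  0.0034 -0.0003] yaw 0.0000 width 0.329
t27.85 pos [ 0.563  -0.3712  0.0049] head 87.6 j6 -2.22 | d [ 0.1162  0.738  -0.5108] yaw -0.0276 width 0.329
```

Request:
send_rows([
  {"dx": 0,"dy": 0,"dz": 0,"yaw": 0,"claw": 0.2},
  {"dx": 0,"dy": 0,"dz": 0,"yaw": 0,"claw": 0.1},
  {"dx": 0,"dy": 0,"dz": 0,"yaw": 0,"claw": 0},
  {"dx": 0,"dy": 0,"dz": 0,"yaw": 0,"claw": -0.1},
  {"dx": 0,"dy": 0,"dz": 0,"yaw": 0,"claw": -0.15},
  {"dx": 0,"dy": 0,"dz": -0.04,"yaw": 0,"claw": -0.15},
  {"dx": 0,"dy": 0,"dz": -0.14,"yaw": 0,"claw": -0.15},
  {"dx": 0,"dy": 0,"dz": -0.26,"yaw": 0,"claw": -0.15},
  {"dx": 0,"dy": 0,"dz": -0.38,"yaw": 0,"claw": -0.3},
  {"dx": 0.01,"dy": 0.08,"dz": -0.46,"yaw": 0,"claw": -0.3},
  {"dx": 0.025,"dy": 0.2,"dz": -0.46,"yaw": 0,"claw": -0.3},
  {"dx": 0.04,"dy": 0.32,"dz": -0.46,"yaw": 0,"claw": -0.3},
  {"dx": 0.05,"dy": 0.44,"dz": -0.46,"yaw": 0,"claw": -0.3},
  {"dx": 0.06,"dy": 0.56,"dz": -0.46,"yaw": 0,"claw": -0.3},
  {"dx": 0.07,"dy": 0.68,"dz": -0.46,"yaw": 0,"claw": -0.3},
  {"dx": 0.08,"dy": 0.8,"dz": -0.46,"yaw": 0,"claw": -0.3},
  {"dx": 0.08,"dy": 0.92,"dz": -0.46,"yaw": 0,"claw": -0.3},
])

```text
time: 29.98
tool_pos: [0.5415, 0.0922, 0.2364]
tool_rot: [0.001, 0.021, 1.0, 0.0]
contact_force: [0.5, 0.3, -0.1]
gripper_width: 0.649
grasp_force: 0.0
```

```bash
python3 -c "
from h import *
go(.49,.47,.235,87.8)"
```

```text
t29.98 pos [0.5415 0.0922 0.2364] head 87.6 j6 -1.50 | d [0.1342 0.7506 0.0024] yaw -0.0020 width 0.649
```

Request:
send_rows([
  {"dx": 0.02,"dy": 0.12,"dz": 0,"yaw": 0,"claw": -0.3},
  {"dx": 0.04,"dy": 0.24,"dz": 0,"yaw": 0,"claw": -0.3},
  {"dx": 0.06,"dy": 0.36,"dz": 0,"yaw": 0,"claw": -0.3},
  {"dx": 0.08,"dy": 0.48,"dz": 0,"yaw": 0,"claw": -0.3},
  {"dx": 0.1,"dy": 0.6,"dz": 0,"yaw": 0,"claw": -0.3},
  {"dx": 0.12,"dy": 0.7,"dz": 0,"yaw": 0,"claw": -0.3},
  {"dx": 0.134,"dy": 0.75,"dz": 0,"yaw": 0,"claw": -0.3},
  {"dx": 0.134,"dy": 0.75,"dz": 0,"yaw": 0,"claw": -0.3},
  {"dx": 0.134,"dy": 0.75,"dz": 0,"yaw": 0,"claw": -0.3},
])

```text
time: 31.1
tool_pos: [0.4907, 0.4666, 0.2348]
tool_rot: [0.0, 0.021, 1.0, -0.0]
contact_force: [-0.1, 0.2, 0.1]
gripper_width: 0.657
grasp_force: 0.0
```

```bash
python3 -c "
from h import *
im,C=snap('wrist','w8'); t,Ct=snap('top','t8'); f=1.5625
c=np.zeros((600,800,3),np.uint8);c[:384,:400]=im[:,56:456]
a=cv2.resize(t[160:270,200:380],(400,244),interpolation=cv2.INTER_CUBIC);c[:244,400:]=a;cv2.imwrite('pics/c8.png',c)
m,c,st=blob(im.max(2)<75,proj(C,[[.4989,.4977,.042]])[0],25);print('knob',c,st,back(C,c,.040),proj(C,[[.4989,.4977,.042]])[0])
V=t.max(2);hsv=cv2.cvtColor(t,cv2.COLOR_BGR2HSV);red=((hsv[:,:,0]<8)|(hsv[:,:,0]>172))&(hsv[:,:,1]>150)
m,c,st=blob(V<65,(367/f,307/f),25); print('cap',c,st,back(Ct,c,.076))
for p in ((548,361),(573,358)): c=blob(red,(p[0]*f**-1,p[1]/f),7)[1]; print('btn',c,back(Ct,c,.042))
go(.499,.498,.017)"
```

```text
knob [277.9677 171.129 ] [272 169  14   7  31] [[0.4872 0.4926]] [282.3828 180.5757]
cap [233.5235 195.6882] [227 189  14  15 170] [[0.5804 0.0143]]
btn [350.6667 230.75  ] [[ 0.4616 -0.3468]]
btn [366.7143 229.1429] [[ 0.4653 -0.3968]]
t31.20 pos [0.4909 0.4663 0.2346] head 87.5 j6 -0.88 | d [-0.0133  0.0641  0.4353] yaw 0.0000 width 0.650
```

View pics/c8.png

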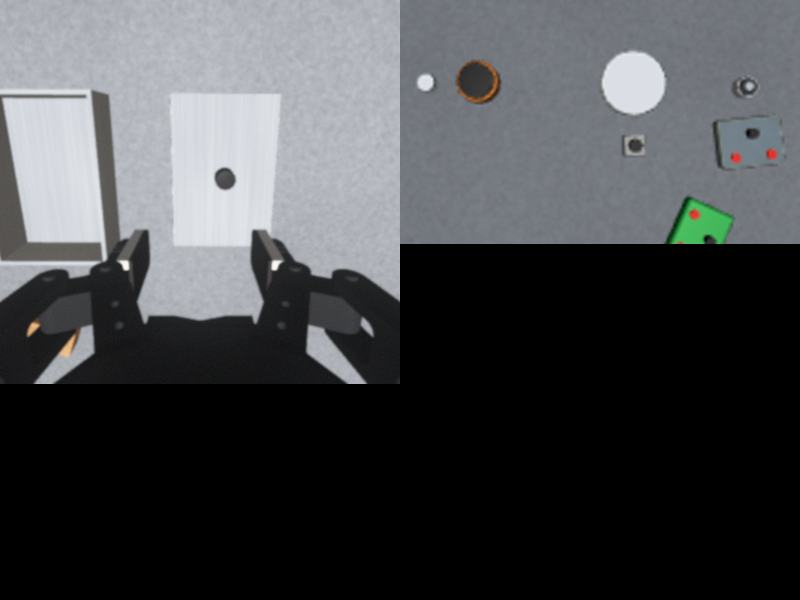

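The tin is empty, the knob is at about (225,178), and vial, square and lens stand upright beside their unmoved partners. Now the lid.

Request:
send_rows([
  {"dx": -0.014,"dy": 0.062,"dz": 0.1,"yaw": 0,"claw": -0.3},
  {"dx": -0.014,"dy": 0.062,"dz": 0.2,"yaw": 0,"claw": -0.3},
  {"dx": -0.014,"dy": 0.062,"dz": 0.29,"yaw": 0,"claw": -0.3},
  {"dx": -0.014,"dy": 0.062,"dz": 0.36,"yaw": 0,"claw": -0.3},
  {"dx": -0.014,"dy": 0.062,"dz": 0.41,"yaw": 0,"claw": -0.3},
  {"dx": -0.014,"dy": 0.062,"dz": 0.435,"yaw": 0,"claw": -0.3},
  {"dx": -0.014,"dy": 0.062,"dz": 0.435,"yaw": 0,"claw": -0.3},
  {"dx": -0.014,"dy": 0.062,"dz": 0.435,"yaw": 0,"claw": 1},
  {"dx": -0.014,"dy": 0.062,"dz": 0.435,"yaw": 0,"claw": 1},
  {"dx": -0.014,"dy": 0.062,"dz": 0.435,"yaw": 0,"claw": 1},
  {"dx": -0.014,"dy": 0.062,"dz": 0.435,"yaw": 0,"claw": 1},
  {"dx": -0.014,"dy": 0.062,"dz": 0.435,"yaw": 0,"claw": 1},
])

```text
time: 32.7
tool_pos: [0.4997, 0.4992, 0.0191]
tool_rot: [0.001, 0.021, 1.0, 0.001]
contact_force: [-0.3, -1.3, 6.4]
gripper_width: 0.284
grasp_force: 59.7
```

```bash
python3 -c "
from h import *
go(.4895,.278,.13,87.6)"
```

```text
t32.70 pos [0.4997 0.4992 0.0191] head 87.6 j6 -0.85 | d [ 0.0017 -0.4424 -0.2225] yaw 0.0005 width 0.284
```

Request:
send_rows([
  {"dx": 0,"dy": 0,"dz": -0.02,"yaw": 0,"claw": 1},
  {"dx": 0,"dy": 0,"dz": -0.06,"yaw": 0,"claw": 1},
  {"dx": 0,"dy": 0,"dz": -0.13,"yaw": 0,"claw": 1},
  {"dx": 0,"dy": 0,"dz": -0.2,"yaw": 0,"claw": 1},
  {"dx": 0,"dy": -0.04,"dz": -0.24,"yaw": 0,"claw": 1},
  {"dx": 0,"dy": -0.12,"dz": -0.24,"yaw": 0,"claw": 1},
  {"dx": 0,"dy": -0.22,"dz": -0.24,"yaw": 0,"claw": 1},
  {"dx": 0,"dy": -0.32,"dz": -0.24,"yaw": 0,"claw": 1},
  {"dx": 0.002,"dy": -0.4,"dz": -0.24,"yaw": 0,"claw": 1},
  {"dx": 0.002,"dy": -0.442,"dz": -0.24,"yaw": 0,"claw": 1},
  {"dx": 0.002,"dy": -0.442,"dz": -0.2,"yaw": 0,"claw": 1},
  {"dx": 0.002,"dy": -0.442,"dz": -0.16,"yaw": 0,"claw": 1},
  {"dx": 0.002,"dy": -0.442,"dz": -0.14,"yaw": 0,"claw": 1},
  {"dx": 0.002,"dy": -0.442,"dz": -0.14,"yaw": 0,"claw": 1},
])

```text
time: 34.45
tool_pos: [0.4872, 0.278, 0.0847]
tool_rot: [-0.002, 0.02, 1.0, -0.001]
contact_force: [-0.4, -0.3, -2.9]
gripper_width: 0.279
grasp_force: 59.5
```

```bash
python3 -c "
from h import *
im,C=snap('wrist','w9')
go(.4895,.278,.0755,87.6)"
```

```text
t34.50 pos [0.488  0.2781 0.0859] head 87.7 j6 -1.14 | d [-0.0031 -0.0002  0.0208] yaw 0.0010 width 0.283
```

View pics/w9b.png

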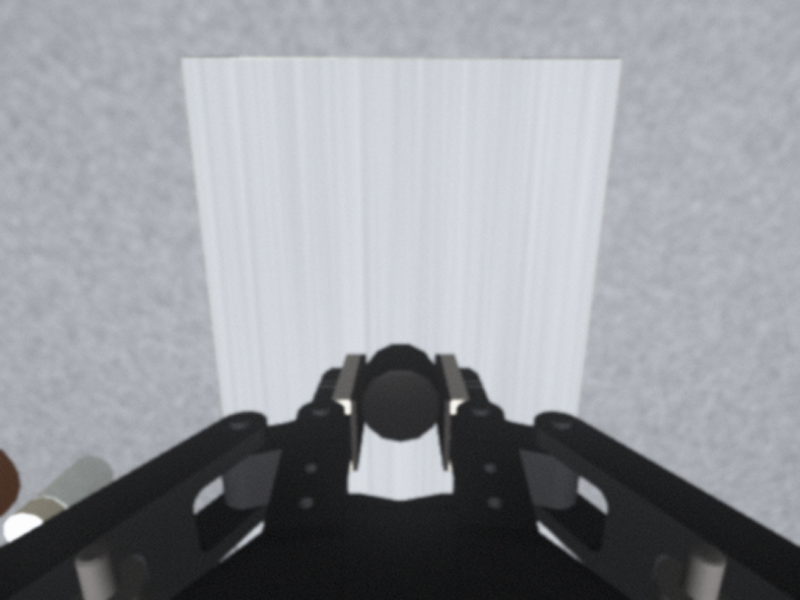

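The lid is level above the tin, with the knob centred between the fingers at (400,400).

Request:
send_rows([
  {"dx": -0.006,"dy": 0.001,"dz": 0,"yaw": 0,"claw": 1},
  {"dx": -0.006,"dy": 0.001,"dz": 0.004,"yaw": 0,"claw": 1},
  {"dx": -0.006,"dy": 0.001,"dz": 0.008,"yaw": 0,"claw": 1},
  {"dx": -0.006,"dy": 0.001,"dz": 0.012,"yaw": 0,"claw": 1},
  {"dx": -0.006,"dy": 0.001,"dz": 0.016,"yaw": 0,"claw": 1},
  {"dx": -0.006,"dy": 0.001,"dz": 0.019,"yaw": 0,"claw": 1},
  {"dx": -0.006,"dy": 0.001,"dz": 0.021,"yaw": 0,"claw": 1},
  {"dx": -0.006,"dy": 0.001,"dz": 0.021,"yaw": 0,"claw": 1},
])

```text
time: 35.5
tool_pos: [0.4914, 0.278, 0.0762]
tool_rot: [-0.0, 0.021, 1.0, -0.0]
contact_force: [-1.7, -0.3, -3.5]
gripper_width: 0.28
grasp_force: 59.5
```

Request:
send_rows([
  {"dx": 0,"dy": 0,"dz": 0.001,"yaw": 0,"claw": 1},
  {"dx": 0,"dy": 0,"dz": 0.002,"yaw": 0,"claw": 1},
  {"dx": 0,"dy": 0,"dz": 0.003,"yaw": 0,"claw": 1},
  {"dx": 0,"dy": 0,"dz": 0.003,"yaw": 0,"claw": 1},
])

```text
time: 36.0
tool_pos: [0.4915, 0.2781, 0.0751]
tool_rot: [0.0, 0.021, 1.0, 0.0]
contact_force: [-1.4, -0.2, -0.4]
gripper_width: 0.284
grasp_force: 59.7
```

Seated. Now I release, rise and retreat.

Request:
send_rows([
  {"dx": 0,"dy": 0,"dz": 0,"yaw": 0,"claw": 0.2},
  {"dx": 0,"dy": 0,"dz": 0,"yaw": 0,"claw": 0},
  {"dx": 0,"dy": 0,"dz": 0,"yaw": 0,"claw": -0.3},
  {"dx": 0,"dy": 0,"dz": 0,"yaw": 0,"claw": -0.3},
  {"dx": 0,"dy": 0,"dz": -0.05,"yaw": 0,"claw": -0.3},
  {"dx": 0,"dy": 0,"dz": -0.15,"yaw": 0,"claw": -0.3},
  {"dx": 0,"dy": 0,"dz": -0.27,"yaw": 0,"claw": -0.3},
  {"dx": 0,"dy": 0.1,"dz": -0.35,"yaw": 0,"claw": -0.3},
  {"dx": 0,"dy": 0.22,"dz": -0.35,"yaw": 0,"claw": -0.3},
  {"dx": 0,"dy": 0.34,"dz": -0.35,"yaw": 0,"claw": -0.3},
  {"dx": 0,"dy": 0.44,"dz": -0.35,"yaw": 0,"claw": -0.3},
  {"dx": 0,"dy": 0.5,"dz": -0.35,"yaw": 0,"claw": -0.3},
  {"dx": 0,"dy": 0.5,"dz": -0.35,"yaw": 0,"claw": -0.3},
])

```text
time: 37.62
tool_pos: [0.5011, 0.5296, 0.2489]
tool_rot: [-0.0, 0.019, 1.0, -0.0]
contact_force: [0.4, -1.3, -0.1]
gripper_width: 0.651
grasp_force: 0.0
```

```bash
python3 -c "
from h import *
t,Ct=snap('top','t10'); s,_=snap('scene','s10'); f=1.5625
c=np.zeros((600,800,3),np.uint8)
c[:300]=cv2.resize(t[150:270,110:430],(800,300),interpolation=cv2.INTER_CUBIC)
c[300:]=cv2.resize(s[100:310,150:430],(400,300),interpolation=cv2.INTER_CUBIC).repeat(1,0) if 0 else cv2.copyMakeBorder(cv2.resize(s[100:310,150:430],(400,300),interpolation=cv2.INTER_CUBIC),0,0,0,400,0)
cv2.imwrite('pics/c10.png',c)
V=t.max(2);hsv=cv2.cvtColor(t,cv2.COLOR_BGR2HSV);red=((hsv[:,:,0]<8)|(hsv[:,:,0]>172))&(hsv[:,:,1]>150)
m,c,st=blob(V<65,(367/f,307/f),25); print('cap',c,st,back(Ct,c,.076))
m,c,st=blob(V>200,proj(Ct,[[.581,.0864,.049]])[0],14);print('vial',back(Ct,c,.049))
for p in ((548,361),(573,358)): c=blob(red,(p[0]*f**-1,p[1]/f),7)[1]; print('btn',c,back(Ct,c,.042))
m,c,st=blob(V<65,proj(Ct,[[.482,-.207,.049]])[0],8); print('sq',back(Ct,c,.049))
m,c,st=blob(V>180,(477*f**-1,308/f),22); print('dish',back(Ct,c,.048))
m,c,st=blob(V<50,(230/f,355/f),15); print('knob',back(Ct,c,.098))
print(manip.state()['time'])"
```

```text
cap [233.4882 195.6176] [227 188  14  16 170] [[0.5806 0.0144]]
vial [[0.5812 0.0882]]
btn [350.6667 230.75  ] [[ 0.4616 -0.3468]]
btn [366.7143 229.1429] [[ 0.4653 -0.3968]]
sq [[ 0.4833 -0.2046]]
dish [[ 0.5719 -0.2071]]
knob [[0.4919 0.2766]]
37.725
```

View pics/c10.png

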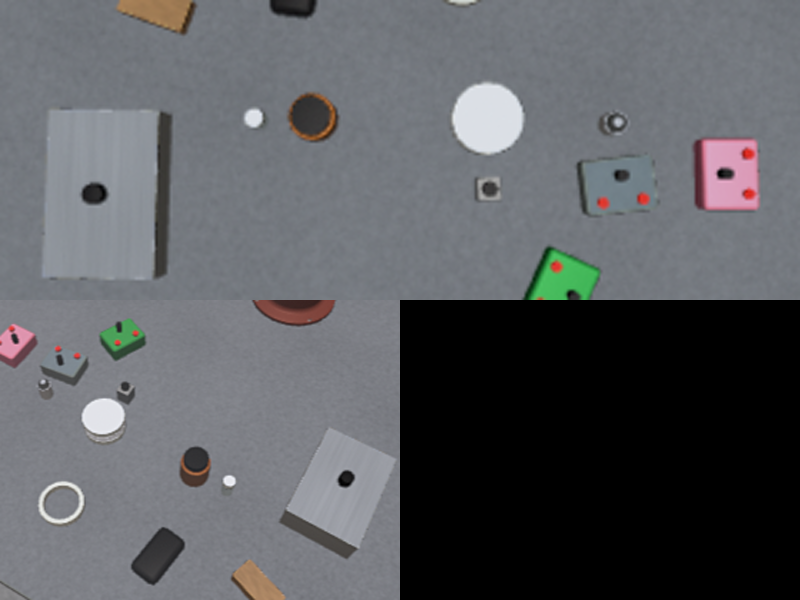

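The final check shows the lid flat on the tin (knob at 94,193 in the top strip). The vial is left of the jar, the square in front of the dishes and the lens behind the control, all upright with nothing displaced. Handing in.

```bash
python3 -c "
from plant import manip
print(manip.job_done())"
```

```text
the job is handed in; nothing more can be done
None
```

The job is handed in at about 38 s of the 210 s allowed: the pot was not in the tin, so I set out the vial, square bottle and lens upright with gaps of about 3 cm, put the lid back on the empty tin, and the final pictures showed nothing else had moved; the hand-in returned no score.

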